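# Heft the wax tins into the full and empty trays

### The arm

A 6-joint arm with a two-finger parallel gripper is mounted at the origin on the work surface. World frame = base frame: x ahead of the robot, y to its left, z up, the work surface at z = 0. Lengths are in mm, angles in rad, forces in N, time in s.
With the tool pointing down it reaches from about 275 to 750 mm from the base axis. Payload 10.2 kg.
Tool frame: the origin (TCP) lies on the centre line of the jaws, within the pads' length; the fingertips stand 17 mm ahead of it and the grasp point (between the pads) lies 2 mm behind it (ctrl.tip_extent is the distance from the TCP to the fingertips, in mm); z points along the fingers, y is the line along which they close (so a half turn about z gives the same grasp; the last joint's range is limited). The gripper opens to 85 mm and grips with 20 to 120 N. Pads are 22 mm wide; open, the fingers measure 114 mm over their backs; the gripper's body (76 mm by 85 mm) begins 54 mm behind the grasp point. The pads swing forward as they close: fully open they stand 13 mm farther back than shut.
Start: joints at [0.917, 0.313, 1.498, -0, 1.331, -0.223], TCP at [219.252, 477.032, 248.294] pointing down, gripper open.
Joint ranges: [-2.94, 2.94], [-0.97, 2.17], [0.19, 2.56], [-1.23, 4.37], [0.02, 3.11], [-2.88, 2.88]. Speed limits (rad/s): [2.39, 2.39, 3.01, 3.14, 3.14, 3.14].

### API

Orientations are given as a unit quaternion [w, x, y, z].
In Python, from rig import sensors, capture, ctrl, cut_out, place_of gives the robot as it stands.
- The arm moves only by the shell command python3 -m jog 'ROWS' [FORCE]. ROWS is JSON, a list of rows, each a list of 3 entries, a list of its own where there are three numbers: the shift along the world's x, y, z in mm, then the turn, a rotation vector about the world's x, y, z in degrees, then the closure, from 0 (fully open) to 1 (shut). A call has exactly 8 rows; each row is the pose to reach, as a shift and turn from the pose commanded when the call began; what a row does not reach only later rows make up. A row lasts 1/12 s, in which the tool goes at most 41.7 mm and 7.16 degrees, less where a joint would pass 70% of its speed; a pose out of reach is approached as far as the arm can. A call with a gripper value outside its range is refused whole. The fingers move at their own pace and stop on an object; FORCE is the grip in N (left out, the last holds). Time passes only in rows, so rows that repeat a pose let the fingers close, or fill a call up. It gives the time, the measured TCP pose, the force and the opening at its end, in the units of the state.
- sensors.sense(): the state, without advancing time (a new reading comes with each control period).
- capture(name): name is "side" or "top"; returns a dict with "color" (480x640x3 uint8, blue, green, red), "z_map" (480x640 float32, mm along the optical axis (not along the pixel's ray), 0 where there is no reading), "camera_matrix" (3x3 intrinsics, pixels), "R" (3x3) and "t" (3): a world point X has camera coordinates R X + t. Camera axes: x right, y down, z forward; pixel columns grow to the right and rows downward; lengths in mm; the calibration is good to about 2 mm. A picture is of the moment at which its call begins.
- ctrl.finish_job(): hands the job in, once; it reports no verdict.
Trained networks look in a picture, given as the dict that the camera call returned (one of the last four; its "shot" number tells which), for a name from the list of things; names that differ only in an ending like _2 or _b are one class to them, and where a whole thing is asked for, a point or a joint stands for the part that bears it (a point fixed in the world has none). Each returns a list of dicts, best first, with "p" (0 to 1); they miss things now and then, are a little off and sometimes report something else, mostly with a low value. They report only what shows in the picture. A call takes as long as a camera call.
- cut_out(picture, query): "region" (480x640 bool, what is visible of it) and "box" ([left, top, right, bottom] in pixels, round what is visible of it).
- place_of(picture, query): "centre" ([row, column] in pixels: a listed point, or the origin of a listed thing).
The state is a dict: "time_s": time; "joints": joint angles; "dq": joint speeds; "tau": joint torques, N m; "eef_pos": TCP position; "ee_rot": TCP orientation; "force": force on the tool from outside, world axes, zero at the start; "wrist_torque": the same for the moment, N m; "grip_width": opening from 0.0 (shut) to 1.0 (fully open).
Only numpy, scipy, OpenCV 4.12 (cv2) and the standard library are available. Lean on these libraries where they do the work, as an engineer would, in place of code of your own. Each camera call takes 0.05 s, during which the arm holds its last target. There are 200 camera calls.

### The job

Two identical sealed wax tins with a green band and a black lid stand on the studio table; one is full and one is empty, which you can only tell by the weight when you lift them. Put the full tin in the blue tray and the empty tin in the yellow tray, each set down gently and standing upright on the tray's floor. Never drop a tin or tip it over.

Things in the scene. Friction and masses are not known exactly. Their poses are not given: they have to be found in the camera images.
- tin_a: Sealed round tin, aluminium with green band and black lid; tin_a and tin_b look alike. Body 58 mm across, 86 mm high; solid lid on top 60 mm across, 24 mm high; 110 mm in all. Origin: centre of underside, z up. Loose, upright; grip across the lid. One of the two is full (3.2 to 4.2 N; the solid wax inside shifts a few mm), the other empty (about 1 N); the name does not tell which.
- tin_b: Sealed round tin, aluminium with green band and black lid; tin_a and tin_b look alike. Body 58 mm across, 86 mm high; solid lid on top 60 mm across, 24 mm high; 110 mm in all. Origin: centre of underside, z up. Loose, upright; grip across the lid. One of the two is full (3.2 to 4.2 N; the solid wax inside shifts a few mm), the other empty (about 1 N); the name does not tell which.
- tray_full: Square open tray of blue plastic, 140 x 140 mm outside, walls 4 mm thick and 25 mm high, floor 4 mm thick, fixed to the table; for the full tin. Origin at the centre of its underside on the table; x and y along its sides.
- tray_empty: Square open tray of yellow plastic, 140 x 140 mm outside, walls 4 mm thick and 25 mm high, floor 4 mm thick, fixed to the table; for the empty tin. Origin at the centre of its underside on the table; x and y along its sides.

How it is judged:
By the outcome, as a careful person would: the job done as asked, in the order asked, and still so for the second after the job is handed in, with the robot touching nothing.
It also fails if it takes over 64 s, if anything falls off the work surface, if the arm or the gripper's body presses on something with over 40 N, if the wrist force passes 120 N, or if a joint passes its speed limit or range.

## Working session

There is one attempt and no reset: what is moved stays moved. The work goes in short steps, Python scripts to look and compute and a shell command to move; the robot and the scene stay as the last step left them, time stands still between calls to the robot, and variables do not carry over. Pictures are saved under pics/ and viewed, on a budget of 10 in all, crops included, one or two more only if the job needs it, and the job is handed in when it is done.

```bash
mkdir -p pics
cat > h.py <<'E'
import numpy as np, cv2
from rig import sensors, capture, ctrl, cut_out, place_of
def pts(p,m):
    K,R,t=p["camera_matrix"],np.array(p["R"]),np.array(p["t"])
    z=p["z_map"]; v,u=np.nonzero(m&(z>0)); d=z[v,u]
    c=np.stack([(u-K[0][2])/K[0][0]*d,(v-K[1][2])/K[1][1]*d,d],1)
    return (c-t)@R
E
python3 - <<'E'
from h import *
s=sensors.sense(); print({k:np.round(v,3).tolist() for k,v in s.items()})
ims=[]
for n in("top","side"):
    p=capture(n); im=p["color"].copy()
    for q in("tin_a","tray_full","tray_empty"):
        for r in cut_out(p,q)[:3]:
            P=pts(p,r["region"])
            if r["p"]<.2 or len(P)<10: continue
            x=np.percentile(P,[2,50,98],axis=0).round(0)
            hi=P[P[:,2]>x[2,2]-8]; 
            print(n,q,round(r["p"],2),r["box"],x.tolist(),"topmid",((np.percentile(hi,2,axis=0)+np.percentile(hi,98,axis=0))/2).round(1))
            if "tray" in q:
                w=pts(p,r["region"]); k=w[w[:,2]>15][:,:2].astype(np.float32)
                if len(k)>10: print("  rect",cv2.minAreaRect(k))
    ims.append(cv2.resize(im,(400,300)))
    cv2.imwrite(f"pics/{n}0.png",im)
cv2.imwrite("pics/both0.png",np.hstack(ims))
E
```

```text
{'time_s': 0.0, 'joints': [0.917, 0.313, 1.498, -0.0, 1.331, -0.223], 'dq': [-0.001, -0.001, 0.0, -0.002, -0.001, -0.0], 'tau': [0.0, -41.227, -25.974, -0.0, 0.004, -0.0], 'eef_pos': [219.116, 476.814, 247.718], 'ee_rot': [-0.0, 0.214, 0.977, -0.001], 'force': [0.684, 0.452, -0.234], 'wrist_torque': [-0.018, 0.079, -0.024], 'grip_width': 0.998}
top tin_a 0.93 [356.4, 234.9, 398.5, 268.1] [[487.0, -143.0, 28.0], [512.0, -113.0, 110.0], [540.0, -89.0, 113.0]] topmid [ 514.4 -117.8  110.1]
top tin_a 0.59 [229.3, 209.5, 268.4, 246.2] [[525.0, 92.0, 31.0], [550.0, 118.0, 109.0], [580.0, 146.0, 113.0]] topmid [554.1 120.5 109.9]
top tray_full 0.71 [116.6, 244.7, 197.5, 321.1] [[384.0, 232.0, -0.0], [453.0, 306.0, 4.0], [521.0, 371.0, 26.0]] topmid [452.  301.   23.3]
  rect ((452.6976318359375, 301.7593078613281), (140.18246459960938, 141.5504608154297), 3.9388692378997803)
top tray_empty 0.79 [421.4, 232.1, 509.3, 315.5] [[408.0, -370.0, 1.0], [479.0, -299.0, 5.0], [550.0, -222.0, 27.0]] topmid [ 478.7 -294.7   24.1]
  rect ((478.5287170410156, -295.3311767578125), (140.57089233398438, 139.54627990722656), 76.61761474609375)
side tin_a 0.67 [263.7, 257.5, 304.7, 329.4] [[526.0, 100.0, 6.0], [550.0, 141.0, 94.0], [578.0, 152.0, 112.0]] topmid [553.7 123.8 109.1]
side tray_full 0.92 [265.2, 380.1, 382.8, 480.0] [[387.0, 233.0, 1.0], [457.0, 294.0, 4.0], [521.0, 358.0, 26.0]] topmid [453.4 301.5  22.7]
  rect ((453.16839599609375, 301.5862121582031), (140.32028198242188, 139.31298828125), 4.10609769821167)
side tray_empty 0.94 [328.2, 116.8, 419.8, 186.1] [[408.0, -371.0, 1.0], [474.0, -306.0, 5.0], [553.0, -214.0, 26.0]] topmid [ 480.7 -293.    22.7]
  rect ((479.6792907714844, -294.71600341796875), (145.6953125, 140.71656799316406), 76.79402160644531)
```

View pics/both0.png

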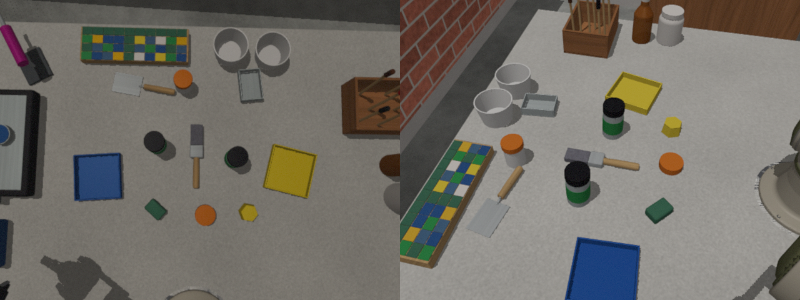

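Clear scene: tins at about (554, 121) and (514, -118), full tray at (453, 301), empty tray at (479, -295). Moving above the first tin.

```bash
python3 -m jog '[[[15,-15,0],[0,0,0],0],[[40,-42,0],[0,0,0],0],[[65,-69,-5],[0,0,0],0],[[90,-96,-10],[0,0,0],0],[[115,-122,-15],[0,0,0],0],[[140,-149,-20],[0,0,0],0],[[165,-176,-25],[0,0,0],0],[[190,-202,-30],[0,0,0],0]]' 40
python3 -m jog '[[[25,-26,-5],[0,0,0],0],[[50,-52,-10],[0,0,0],0],[[75,-78,-15],[0,0,0],0],[[100,-104,-20],[0,0,0],0],[[120,-127,-30],[0,0,0],0],[[135,-143,-35],[0,0,0],0],[[143,-152,-40],[0,0,0],0],[[145,-154,-40],[0,0,0],0]]'
python3 - <<'E'
from h import *
im=[]
for n in("top","side"):
    p=capture(n)
    for r in cut_out(p,"tin_a")[:3]:
        P=pts(p,r["region"]);P=P[(P[:,2]>100)&(P[:,2]<116)]
        if len(P)>10: print(n,r["p"],(np.percentile(P,2,axis=0)+np.percentile(P,98,axis=0))/2,np.ptp(np.percentile(P,[2,98],axis=0),axis=0))
    im.append(p["color"][130:430,130:530])
s=sensors.sense();print(s["eef_pos"],s["ee_rot"],s["force"])
cv2.imwrite("pics/1.png",np.hstack(im))
E
```

```text
time_s: 1.07
eef_pos: [410.2, 273.4, 218.2]
ee_rot: [0.0, 0.214, 0.977, 0.0]
force: [-0.0, 0.2, 0.2]
grip_width: 1.001
time_s: 1.73
eef_pos: [554.7, 119.7, 177.1]
ee_rot: [-0.001, 0.215, 0.977, -0.0]
force: [-1.0, 0.3, -0.3]
grip_width: 1.0
top 0.96 [ 513.58616276 -117.07898673  109.74429966] [53.30711304 54.43867005  7.41463362]
top 0.65 [531.41408741 126.6340094  107.69509103] [13.63923678 20.73702155  9.57751809]
side 0.96 [553.98889441 124.15644904 107.04821465] [53.74375998 54.84440054 10.40191623]
side 0.71 [ 514.92178975 -115.34625937  106.91465212] [53.74031622 54.86504493 11.09273836]
[553.69466379 122.16906207 178.79960535] [1.77471680e-04 2.13118006e-01 9.77026439e-01 1.47327725e-04] [0.15228107 0.38852465 0.38789439]
```

View pics/1.png

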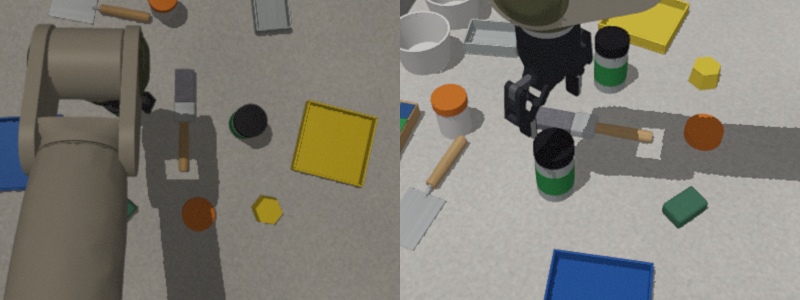

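The top view is blocked by the arm. In the side view the jaws straddle the tin lid (553,145). Descending to grasp.

```bash
python3 -m jog '[[[0,0.5,-15],[0,0,0],0],[[0,1,-35],[0,0,0],0],[[0,1,-50],[0,0,0],0],[[0,1,-60],[0,0,0],0],[[0,1,-70],[0,0,0],0],[[0,1,-78],[0,0,0],0],[[0,1,-84],[0,0,0],0],[[0,1,-86],[0,0,0],0]]'
python3 -m jog '[[[0,0,0],[0,0,0],0.1],[[0,0,0],[0,0,0],0.2],[[0,0,0],[0,0,0],0.4],[[0,0,0],[0,0,0],0.6],[[0,0,0],[0,0,0],1],[[0,0,0],[0,0,0],1],[[0,0,0],[0,0,0],1],[[0,0,0],[0,0,0],1]]' 40
python3 - <<'E'
from h import *
p=capture("side");s=sensors.sense();print(s["eef_pos"],s["force"],s["grip_width"])
cv2.imwrite("pics/2.png",cv2.resize(p["color"][180:380,180:420],None,fx=2,fy=2))
E
```

```text
time_s: 2.6
eef_pos: [554.0, 122.2, 91.7]
ee_rot: [-0.0, 0.214, 0.977, -0.0]
force: [0.2, -0.2, -0.4]
grip_width: 1.001
time_s: 3.27
eef_pos: [554.8, 122.0, 93.1]
ee_rot: [0.001, 0.214, 0.977, 0.0]
force: [1.0, -0.3, 5.2]
grip_width: 0.692
[554.82819305 122.00817804  93.14711992] [0.31711958 0.33997741 5.53016044] 0.6932386780017368
```

View pics/2.png

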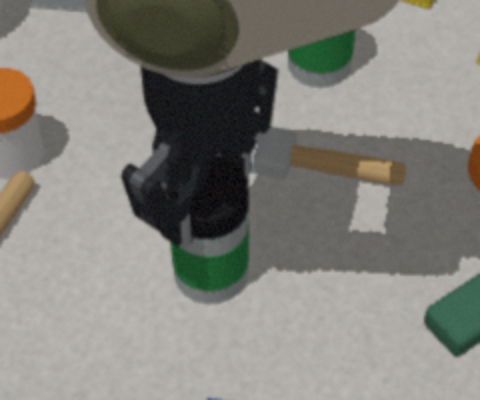

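The jaws hold the lid (about (200,195) in the crop) and the tin stands upright. Lift and weigh.

```bash
python3 -m jog '[[[0,0,3],[0,0,0],1],[[0,0,8],[0,0,0],1],[[0,0,15],[0,0,0],1],[[0,0,25],[0,0,0],1],[[0,0,33],[0,0,0],1],[[0,0,38],[0,0,0],1],[[0,0,40],[0,0,0],1],[[0,0,40],[0,0,0],1]]' 40
python3 -m jog '[[[0,0,0],[0,0,0],1],[[0,0,0],[0,0,0],1],[[0,0,0],[0,0,0],1],[[0,0,0],[0,0,0],1],[[0,0,0],[0,0,0],1],[[0,0,0],[0,0,0],1],[[0,0,0],[0,0,0],1],[[0,0,0],[0,0,0],1]]'
python3 - <<'E'
from h import *
f=[]
for i in range(8):
    capture("side"); s=sensors.sense(); f.append(s["force"])
print(np.mean(f,0),np.std(f,0),s["wrist_torque"],s["eef_pos"],s["grip_width"])
E
```

```text
time_s: 3.98
eef_pos: [554.4, 122.0, 132.9]
ee_rot: [0.0, 0.214, 0.977, 0.0]
force: [0.8, -0.2, -1.3]
grip_width: 0.694
time_s: 4.65
eef_pos: [554.3, 122.0, 132.3]
ee_rot: [-0.0, 0.214, 0.977, 0.0]
force: [-0.5, 0.2, -1.6]
grip_width: 0.69
[-0.40147503 -0.11517072 -1.11034768] [0.25903403 0.43602636 0.40468698] [-0.01133327  0.01433219  0.04926517] [554.25041637 122.03678004 132.30131321] 0.6863340120221897
```

It weighs about 1 N, so it's the empty tin and goes to the yellow tray, passing well above the other tin.

```bash
python3 -m jog '[[[0,0,12],[0,0,0],1],[[0,-5,35],[0,0,0],1],[[-5,-15,60],[0,0,0],1],[[-15,-30,85],[0,0,0],1],[[-30,-52,105],[0,0,0],1],[[-45,-77,118],[0,0,0],1],[[-60,-105,122],[0,0,0],1],[[-75,-133,122],[0,0,0],1]]'
python3 -m jog '[[[-8,-28,0],[0,0,0],1],[[-12,-58,0],[0,0,0],1],[[-14,-90,0],[0,0,0],1],[[-12,-122,0],[0,0,0],1],[[-8,-154,0],[0,0,0],1],[[-4,-186,0],[0,0,0],1],[[0,-216,0],[0,0,0],1],[[0,-242,0],[0,0,0],1]]'
python3 -m jog '[[[0,-20,0],[0,0,0],1],[[0,-33,-8],[0,0,0],1],[[0,-40,-25],[0,0,0],1],[[0,-42,-50],[0,0,0],1],[[0,-42,-75],[0,0,0],1],[[0,-42,-95],[0,0,0],1],[[0,-42,-110],[0,0,0],1],[[0,-42,-120],[0,0,0],1]]'
python3 - <<'E'
from h import *
p=capture("side");s=sensors.sense();print(s["eef_pos"],s["force"],s["grip_width"])
cv2.imwrite("pics/3.png",cv2.resize(p["color"][50:250,280:480],None,fx=2,fy=2))
E
```

```text
time_s: 5.72
eef_pos: [478.8, -11.9, 255.7]
ee_rot: [0.001, 0.213, 0.977, -0.0]
force: [-0.3, -0.9, -0.9]
grip_width: 0.688
time_s: 6.38
eef_pos: [479.3, -255.0, 254.2]
ee_rot: [0.0, 0.214, 0.977, -0.0]
force: [-0.2, -0.0, -0.8]
grip_width: 0.692
time_s: 7.05
eef_pos: [478.7, -294.0, 132.1]
ee_rot: [-0.001, 0.214, 0.977, 0.001]
force: [0.8, 0.1, -0.3]
grip_width: 0.694
[ 478.39602845 -293.77911311  131.02929101] [-0.9776795   0.36497424 -3.21001311] 0.6880888123605203
```

View pics/3.png

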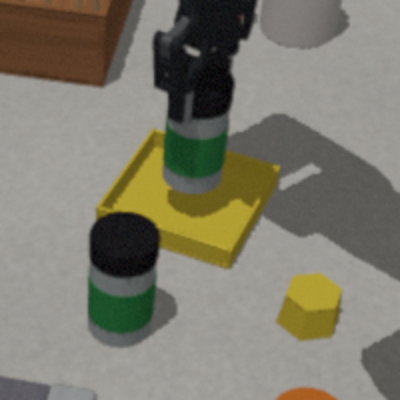

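The tin hangs upright above the yellow tray, its base near (195,185) in the crop. Floor contact is expected about 37 mm lower; descending slowly.

```bash
python3 -m jog '[[[0,0,-6],[0,0,0],1],[[0,0,-14],[0,0,0],1],[[0,0,-22],[0,0,0],1],[[0,0,-27],[0,0,0],1],[[0,0,-30],[0,0,0],1],[[0,0,-32],[0,0,0],1],[[0,0,-33.5],[0,0,0],1],[[0,0,-34.5],[0,0,0],1]]'
python3 -m jog '[[[0,0,-0.5],[0,0,0],1],[[0,0,-1],[0,0,0],1],[[0,0,-1.5],[0,0,0],1],[[0,0,-2],[0,0,0],1],[[0,0,-2.5],[0,0,0],1],[[0,0,-2.5],[0,0,0],1],[[0,0,-2.5],[0,0,0],1],[[0,0,-2.5],[0,0,0],1]]'
```

```text
time_s: 7.77
eef_pos: [479.3, -295.1, 99.9]
ee_rot: [0.0, 0.214, 0.977, -0.0]
force: [-0.8, 0.5, -1.0]
grip_width: 0.693
time_s: 8.43
eef_pos: [479.3, -295.0, 97.3]
ee_rot: [0.0, 0.214, 0.977, -0.0]
force: [-0.0, -0.6, -1.1]
grip_width: 0.693
```

```bash
python3 -m jog '[[[0,0,-0.5],[0,0,0],1],[[0,0,-1],[0,0,0],1],[[0,0,-1],[0,0,0],1],[[0,0,-1],[0,0,0],1],[[0,0,-1],[0,0,0],1],[[0,0,-1],[0,0,0],1],[[0,0,-1],[0,0,0],1],[[0,0,-1],[0,0,0],1]]'
python3 -c "
from h import *
p=capture('side');print(sensors.sense()['force'])
for r in cut_out(p,'tin_a')[:3]:
    P=pts(p,r['region']);print(r['p'],r['box'],np.percentile(P,[1,99],axis=0).round(1).tolist())"
```

```text
time_s: 9.1
eef_pos: [479.5, -295.1, 97.2]
ee_rot: [0.0, 0.214, 0.977, -0.0]
force: [-1.2, 1.6, 6.9]
grip_width: 0.69
[-2.18792093  2.59008713  6.63564607]
0.77 [361.3, 95.5, 396.5, 160.1] [[451.6, -361.2, 2.2], [507.6, -263.0, 116.4]]
0.71 [323.2, 157.1, 360.3, 220.6] [[486.4, -145.1, 0.3], [543.7, -86.3, 112.2]]
```

Contact with the floor (+7 N). Ease off slightly, open, rise.

```bash
python3 -m jog '[[[0,0,0.5],[0,0,0],0.31],[[0,0,0.5],[0,0,0],0.28],[[0,0,0.5],[0,0,0],0.25],[[0,0,0.5],[0,0,0],0.2],[[0,0,0.5],[0,0,0],0.15],[[0,0,0.5],[0,0,0],0.1],[[0,0,0.5],[0,0,0],0],[[0,0,0.5],[0,0,0],0]]' 20
python3 -m jog '[[[0,0,3],[0,0,0],0],[[0,0,10],[0,0,0],0],[[0,0,22],[0,0,0],0],[[0,0,40],[0,0,0],0],[[0,0,60],[0,0,0],0],[[0,0,80],[0,0,0],0],[[0,0,95],[0,0,0],0],[[0,0,100],[0,0,0],0]]'
python3 - <<'E'
from h import *
p=capture("side");s=sensors.sense();print(s["eef_pos"],s["force"],s["grip_width"])
for r in cut_out(p,'tin_a')[:3]:
    P=pts(p,r['region']);P=P[(P[:,2]>100)&(P[:,2]<118)];print(r['p'],np.percentile(P,[1,99],axis=0).round(1).tolist())
cv2.imwrite("pics/4.png",cv2.resize(p["color"][50:250,280:480],None,fx=2,fy=2))
E
```

```text
time_s: 9.87
eef_pos: [479.3, -295.0, 96.8]
ee_rot: [0.0, 0.214, 0.977, 0.0]
force: [0.4, -0.2, -0.3]
grip_width: 0.998
time_s: 10.53
eef_pos: [479.9, -295.5, 199.9]
ee_rot: [0.002, 0.214, 0.977, -0.001]
force: [-0.1, -0.3, 1.1]
grip_width: 0.998
[ 479.83923842 -295.44017605  199.35806201] [-0.17738099  0.4845561   0.63931034] 0.9996106335211798
0.82 [[487.3, -143.7, 100.6], [542.4, -86.5, 112.9]]
0.7 [[452.4, -320.1, 100.5], [507.8, -263.8, 116.7]]
```

View pics/4.png

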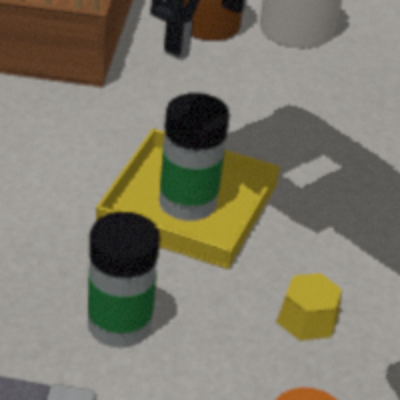

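The empty tin stands in the yellow tray near (193,160). Now the second tin at about (514.5, -116.5).

```bash
python3 -m jog '[[[3,15,0],[0,0,0],0],[[8,42,0],[0,0,0],0],[[14,72,0],[0,0,0],0],[[20,102,0],[0,0,0],0],[[26,132,0],[0,0,0],0],[[31,158,0],[0,0,0],0],[[34,173,-8],[0,0,0],0],[[35,178,-15],[0,0,0],0]]' 60
python3 -m jog '[[[0,0.5,-12],[0,0,0],0],[[0,0.5,-30],[0,0,0],0],[[0,0.5,-48],[0,0,0],0],[[0,0.5,-62],[0,0,0],0],[[0,0.5,-74],[0,0,0],0],[[0,0.5,-83],[0,0,0],0],[[0,0.5,-88],[0,0,0],0],[[0,0.5,-89.5],[0,0,0],0]]'
python3 -m jog '[[[0,0,0],[0,0,0],0.1],[[0,0,0],[0,0,0],0.2],[[0,0,0],[0,0,0],0.4],[[0,0,0],[0,0,0],0.6],[[0,0,0],[0,0,0],1],[[0,0,0],[0,0,0],1],[[0,0,0],[0,0,0],1],[[0,0,0],[0,0,0],1]]' 60
python3 -m jog '[[[0,0,3],[0,0,0],1],[[0,0,8],[0,0,0],1],[[0,0,15],[0,0,0],1],[[0,0,25],[0,0,0],1],[[0,0,33],[0,0,0],1],[[0,0,38],[0,0,0],1],[[0,0,40],[0,0,0],1],[[0,0,40],[0,0,0],1]]' 60
python3 - <<'E'
from h import *
f=[]
for i in range(10):
    p=capture("side"); s=sensors.sense(); f.append(s["force"])
print(np.mean(f,0),np.std(f,0),s["eef_pos"],s["grip_width"])
cv2.imwrite("pics/5.png",cv2.resize(p["color"][50:250,280:480],None,fx=2,fy=2))
E
```

```text
time_s: 11.3
eef_pos: [514.0, -113.9, 180.6]
ee_rot: [-0.001, 0.212, 0.977, 0.0]
force: [0.1, -0.1, 1.3]
grip_width: 0.999
time_s: 11.97
eef_pos: [513.7, -116.4, 91.2]
ee_rot: [-0.001, 0.214, 0.977, 0.0]
force: [-0.1, -0.5, 0.8]
grip_width: 1.0
time_s: 12.63
eef_pos: [514.7, -116.7, 93.3]
ee_rot: [0.001, 0.214, 0.977, -0.0]
force: [-1.2, -0.2, 6.1]
grip_width: 0.684
time_s: 13.3
eef_pos: [514.4, -116.6, 132.9]
ee_rot: [0.0, 0.214, 0.977, -0.0]
force: [0.2, 0.3, -4.4]
grip_width: 0.686
[-0.12086209 -0.0444153  -4.09396351] [0.31352034 0.45199583 0.31825172] [ 514.21097416 -116.43301328  132.17124002] 0.6835728620548133
```

View pics/5.png

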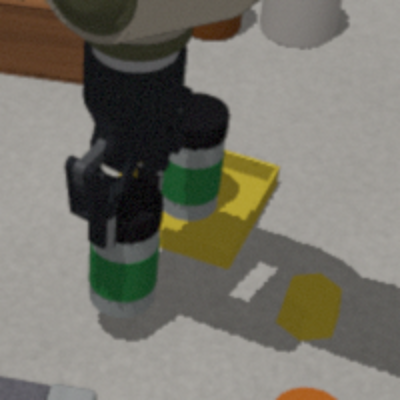

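About 4.1 N, so this is the full tin; it hangs upright at (125,260). Taking it to the blue tray.

```bash
python3 -m jog '[[[0,0,6],[0,0,0],1],[[0,4,16],[0,0,0],1],[[-1,12,28],[0,0,0],1],[[-3,24,40],[0,0,0],1],[[-6,40,50],[0,0,0],1],[[-9,60,57],[0,0,0],1],[[-12,82,60],[0,0,0],1],[[-16,106,60],[0,0,0],1]]'
python3 -m jog '[[[-4,24,0],[0,0,0],1],[[-7,48,0],[0,0,0],1],[[-11,72,0],[0,0,0],1],[[-14,96,0],[0,0,0],1],[[-18,120,0],[0,0,0],1],[[-21,144,0],[0,0,0],1],[[-25,168,0],[0,0,0],1],[[-28,192,0],[0,0,0],1]]'
python3 -m jog '[[[-4,24,0],[0,0,0],1],[[-7,46,0],[0,0,0],1],[[-10,66,0],[0,0,0],1],[[-13,84,0],[0,0,0],1],[[-15,99,0],[0,0,0],1],[[-16,110,0],[0,0,0],1],[[-17,117,0],[0,0,0],1],[[-17,120,0],[0,0,0],1]]'
python3 -m jog '[[[0,0,-4],[0,0,0],1],[[0,0,-12],[0,0,0],1],[[0,0,-22],[0,0,0],1],[[0,0,-34],[0,0,0],1],[[0,0,-45],[0,0,0],1],[[0,0,-53],[0,0,0],1],[[0,0,-58],[0,0,0],1],[[0,0,-60],[0,0,0],1]]'
python3 - <<'E'
from h import *
p=capture("side");s=sensors.sense();print(s["eef_pos"],s["force"],s["grip_width"])
cv2.imwrite("pics/6.png",cv2.resize(p["color"][280:480,200:440],None,fx=2,fy=2))
E
```

```text
time_s: 14.47
eef_pos: [498.4, -9.2, 194.3]
ee_rot: [0.001, 0.214, 0.977, -0.0]
force: [-0.1, 1.0, -3.9]
grip_width: 0.686
time_s: 15.13
eef_pos: [469.5, 183.4, 193.5]
ee_rot: [0.0, 0.213, 0.977, 0.0]
force: [0.4, -0.4, -4.5]
grip_width: 0.688
time_s: 15.8
eef_pos: [452.9, 302.4, 192.8]
ee_rot: [0.0, 0.213, 0.977, 0.0]
force: [-0.1, -0.9, -3.6]
grip_width: 0.687
time_s: 16.47
eef_pos: [453.0, 301.2, 131.2]
ee_rot: [-0.001, 0.214, 0.977, -0.0]
force: [0.1, -0.1, -3.7]
grip_width: 0.686
[453.11833067 301.32887211 131.51215127] [-0.36926847 -0.20625396 -3.76456071] 0.6830987738377786
```

View pics/6.png

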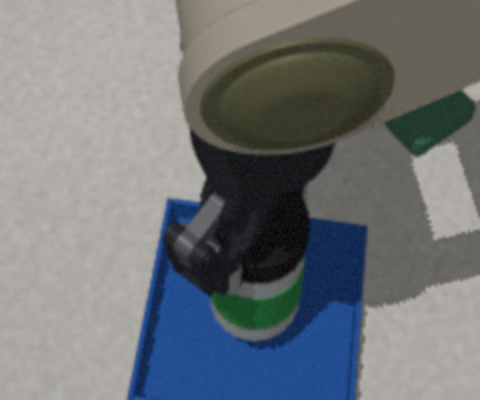

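The tin is upright over the blue tray, base near (255,335). Slow set-down.

```bash
python3 -m jog '[[[0,0,-6],[0,0,0],1],[[0,0,-14],[0,0,0],1],[[0,0,-21],[0,0,0],1],[[0,0,-26],[0,0,0],1],[[0,0,-29],[0,0,0],1],[[0,0,-31],[0,0,0],1],[[0,0,-32],[0,0,0],1],[[0,0,-32.5],[0,0,0],1]]'
python3 -m jog '[[[0,0,-0.5],[0,0,0],1],[[0,0,-1],[0,0,0],1],[[0,0,-1.5],[0,0,0],1],[[0,0,-2],[0,0,0],1],[[0,0,-2.5],[0,0,0],1],[[0,0,-2.5],[0,0,0],1],[[0,0,-2.5],[0,0,0],1],[[0,0,-2.5],[0,0,0],1]]'
```

```text
time_s: 17.18
eef_pos: [453.3, 301.6, 99.8]
ee_rot: [0.0, 0.214, 0.977, 0.0]
force: [0.1, -0.2, -3.1]
grip_width: 0.683
time_s: 17.85
eef_pos: [453.3, 301.6, 97.4]
ee_rot: [0.0, 0.214, 0.977, 0.0]
force: [-0.2, 0.0, -3.2]
grip_width: 0.688
```

```bash
python3 -m jog '[[[0,0,-0.3],[0,0,0],1],[[0,0,-0.6],[0,0,0],1],[[0,0,-0.9],[0,0,0],1],[[0,0,-1],[0,0,0],1],[[0,0,-1],[0,0,0],1],[[0,0,-1],[0,0,0],1],[[0,0,-1],[0,0,0],1],[[0,0,-1],[0,0,0],1]]'
```

```text
time_s: 18.52
eef_pos: [453.5, 301.5, 97.3]
ee_rot: [0.0, 0.214, 0.977, 0.0]
force: [-3.2, -2.5, 7.2]
grip_width: 0.682
```

Contact. Release, rise and clear.

```bash
python3 -m jog '[[[0,0,0.5],[0,0,0],0.31],[[0,0,0.5],[0,0,0],0.28],[[0,0,0.5],[0,0,0],0.25],[[0,0,0.5],[0,0,0],0.2],[[0,0,0.5],[0,0,0],0.15],[[0,0,0.5],[0,0,0],0.1],[[0,0,0.5],[0,0,0],0],[[0,0,0.5],[0,0,0],0]]' 20
python3 -m jog '[[[0,0,3],[0,0,0],0],[[0,0,10],[0,0,0],0],[[0,0,22],[0,0,0],0],[[0,0,40],[0,0,0],0],[[0,0,60],[0,0,0],0],[[0,0,80],[0,0,0],0],[[0,0,95],[0,0,0],0],[[0,0,105],[0,0,0],0]]'
python3 -m jog '[[[0,-10,5],[0,0,0],0],[[0,-30,10],[0,0,0],0],[[0,-60,15],[0,0,0],0],[[0,-90,20],[0,0,0],0],[[0,-120,25],[0,0,0],0],[[0,-150,30],[0,0,0],0],[[0,-170,30],[0,0,0],0],[[0,-180,30],[0,0,0],0]]'
python3 - <<'E'
from h import *
ims=[]
for n in("side","top"):
    p=capture(n)
    for r in cut_out(p,'tin_a')[:3]:
        P=pts(p,r['region']);P=P[(P[:,2]>100)&(P[:,2]<118)]
        if len(P)>9: print(n,r['p'],np.percentile(P,[1,99],axis=0).round(1).tolist())
    ims.append(cv2.resize(p["color"],(400,300)))
print(sensors.sense()["force"])
cv2.imwrite("pics/7.png",np.hstack(ims))
E
```

```text
time_s: 19.18
eef_pos: [453.3, 301.6, 96.8]
ee_rot: [0.0, 0.214, 0.977, 0.0]
force: [-0.1, 0.4, -0.6]
grip_width: 1.0
time_s: 19.85
eef_pos: [453.6, 301.7, 204.2]
ee_rot: [0.001, 0.214, 0.977, 0.001]
force: [-0.7, -0.2, -0.1]
grip_width: 1.001
time_s: 20.52
eef_pos: [452.9, 119.1, 231.6]
ee_rot: [-0.0, 0.215, 0.977, -0.0]
force: [0.3, 1.2, -0.1]
grip_width: 0.997
side 0.97 [[425.5, 273.5, 101.3], [480.3, 330.3, 116.3]]
top 0.88 [[450.5, -322.3, 102.4], [506.5, -266.1, 117.7]]
top 0.76 [[428.6, 307.1, 109.7], [478.9, 328.1, 117.2]]
[-0.647873    0.76176605  0.49597122]
```

View pics/7.png

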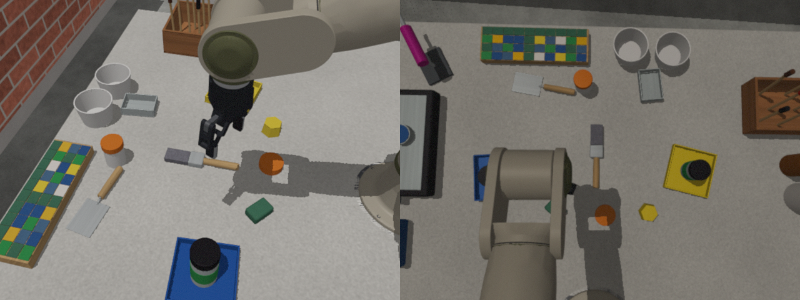

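Both tins stand upright in their trays: blue near (205,262) in the side view, yellow near (695,170) in the top view. The arm is clear of both.

```bash
python3 -c "
from rig import ctrl
print(ctrl.finish_job())"
```

```text
the job is handed in; nothing more can be done
None
```

I lifted and weighed both tins. The one at y ≈ +121 mm read about 1.1 N, so it was the empty one and went into the yellow tray. The one at y ≈ −117 mm read about 4.1 N, so it was the full one and went into the blue tray. I lowered each slowly until it touched the tray floor (about 7 N), then released it.

In the last pictures both tins stand upright near the tray centres, with lid tops at about 114–117 mm as expected on a 4 mm floor. The arm is clear of both, and no check failed or disagreed. I handed the job in at about 20.6 s of the 64 s allowed; the rig gave no verdict.

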